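# Find the overfilled wedge carton and pack the rest head to tail

### The job

Three look-alike wedge cartons stand loose on the packing bench and one of them was filled double: lift each by its fin to judge its weight before deciding where it goes. Set the heavy one upright in the small yellow crate, and pack the two of the right weight into the gap in the shipping tray, head to tail with their neighbours so that all four stand flat on the tray floor. Keep the cartons upright, set them down gently rather than dropping them, let go of everything, and leave the two packed cartons in place and the other things on the bench where they are.

Things in the scene. Friction and masses are not known exactly. Their poses are not given: they have to be found in the camera images.
- carton_a: loose closed wedge carton, upright, any heading. Top view, own frame, mm: straight side y = -28; slanting side from y = 44 at the wide end x = -55 to y = 12 at the narrow end x = 55. On the flat top (70 mm up) a stiff fin 60 mm long (along x), 12 mm thick, up to 105 mm, centred over the origin. Origin: underside, below the fin's centre; z up. 
- carton_b: second loose wedge carton, outwardly identical to carton_a (110 mm long, 72 mm wide end, 40 mm narrow end, same origin, axes and fin). Of a, b and c two weigh 200 to 242 g (right fill) and one 430 to 530 g (double fill); which one cannot be seen.
- carton_c: third loose wedge carton, outwardly identical to carton_a (same shape, origin, axes and fin).
- carton_d: wedge carton like carton_a, right fill, already packed in the tray at tray y = -90 mm, own x along the tray's x, straight side to the end wall; loose, must stay packed
- carton_e: wedge carton like carton_a, right fill, already packed in the tray at tray y = +90 mm, own x opposite to the tray's x, straight side to the end wall; loose, must stay packed
- tray: open cardboard shipping tray fixed to the bench, on the left or right (crate on the other side). Outside 128 (own x) x 250 (y) x 45 mm high, walls and floor 5 mm; origin: centre of underside, z up. Holds a row of four cartons along its y, lengths along x, alternately head to tail; two stand at the ends, the gap between them takes two.
- gap_1 (a point): point on the tray floor (5 mm above the bench) at tray y = -30 mm, axes as the tray's. A carton goes here with its origin on this point and its own x opposite to the tray's x (slanting side towards carton_d); about 4 mm free on every side. The other way round it does not go down.
- gap_2 (a point): point on the tray floor at tray y = +30 mm, axes as the tray's. A carton goes here with its origin on this point and its own x along the tray's x (slanting side towards carton_e), straight side against that of the carton in gap_1, about 4 mm free on every side.
- crate: small open yellow-orange plastic crate for cartons to be repacked, fixed to the bench on the left or right. Outside 190 (own x) x 150 (y) x 70 mm high, walls and floor 5 mm; origin: centre of underside, z up. A carton fits in lengthwise along x, either way round.
- bottle: bystander: tall amber glass bottle, 48 mm diameter, 150 mm high; origin at the centre of its underside
- stamp: bystander: wooden hand stamp, 32 mm diameter, 72 mm high; origin at the centre of its underside
- stapler: bystander: small upright hand stapler, 30 by 28 mm, 54 mm high; origin at the centre of its underside
- tape: bystander: roll of packing tape lying flat, 90 mm diameter, 48 mm high; origin at the centre of its underside
- mug: bystander: white mug, 72 mm diameter with a handle, 90 mm high; origin at the centre of its underside
Not all that is in view belongs to the job. What is shaped like the carton_b but red is not meant.

How it is judged:
At the end, for the whole second after the job is handed in: Heavy carton (weighing on it with over 3.3 N) on the crate floor; the other four on the tray floor (undersides within 5 mm of it), the two newly packed ones mid-row (origin within 55 mm of the tray's middle along the row, 12 mm across); all upright within 0.06 rad, at rest and released (x of carton_d in the frame of tray between -0.012 and 0.012 m and y of carton_d in the frame of tray between -0.11 and 0.11 m and z of each of carton_d, carton_e in the frame of tray below 0.01 m and angle between each of carton_d, carton_e's own z axis and vertical below 0.06 rad and linear speed of each of carton_d, carton_e below 0.02 m/s and contact force between the fingers and carton_d below 0.1 N and x of carton_e in the frame of tray between -0.012 and 0.012 m and y of carton_e in the frame of tray between -0.11 and 0.11 m and contact force between the fingers and carton_e below 0.1 N and (((x of carton_a in the frame of crate between -0.09 and 0.09 m and y of carton_a in the frame of crate between -0.07 and 0.07 m and z of carton_a in the frame of crate below 0.012 m and angle between carton_a's own z axis and vertical below 0.06 rad and linear speed of carton_a below 0.02 m/s and contact force between the fingers and carton_a below 0.1 N and contact force between carton_a and crate above 3.3 N) and (x of carton_b in the frame of tray between -0.012 and 0.012 m and y of carton_b in the frame of tray between -0.055 and 0.055 m and z of carton_b in the frame of tray below 0.01 m and angle between carton_b's own z axis and vertical below 0.06 rad and linear speed of carton_b below 0.02 m/s and contact force between the fingers and carton_b below 0.1 N) and (x of carton_c in the frame of tray between -0.012 and 0.012 m and y of carton_c in the frame of tray between -0.055 and 0.055 m and z of carton_c in the frame of tray below 0.01 m and angle between carton_c's own z axis and vertical below 0.06 rad and linear speed of carton_c below 0.02 m/s and contact force between the fingers and carton_c below 0.1 N)) or ((x of carton_b in the frame of crate between -0.09 and 0.09 m and y of carton_b in the frame of crate between -0.07 and 0.07 m and z of carton_b in the frame of crate below 0.012 m and angle between carton_b's own z axis and vertical below 0.06 rad and linear speed of carton_b below 0.02 m/s and contact force between the fingers and carton_b below 0.1 N and contact force between carton_b and crate above 3.3 N) and (x of carton_a in the frame of tray between -0.012 and 0.012 m and y of carton_a in the frame of tray between -0.055 and 0.055 m and z of carton_a in the frame of tray below 0.01 m and angle between carton_a's own z axis and vertical below 0.06 rad and linear speed of carton_a below 0.02 m/s and contact force between the fingers and carton_a below 0.1 N) and (x of carton_c in the frame of tray between -0.012 and 0.012 m and y of carton_c in the frame of tray between -0.055 and 0.055 m and z of carton_c in the frame of tray below 0.01 m and angle between carton_c's own z axis and vertical below 0.06 rad and linear speed of carton_c below 0.02 m/s and contact force between the fingers and carton_c below 0.1 N)) or ((x of carton_c in the frame of crate between -0.09 and 0.09 m and y of carton_c in the frame of crate between -0.07 and 0.07 m and z of carton_c in the frame of crate below 0.012 m and angle between carton_c's own z axis and vertical below 0.06 rad and linear speed of carton_c below 0.02 m/s and contact force between the fingers and carton_c below 0.1 N and contact force between carton_c and crate above 3.3 N) and (x of carton_a in the frame of tray between -0.012 and 0.012 m and y of carton_a in the frame of tray between -0.055 and 0.055 m and z of carton_a in the frame of tray below 0.01 m and angle between carton_a's own z axis and vertical below 0.06 rad and linear speed of carton_a below 0.02 m/s and contact force between the fingers and carton_a below 0.1 N) and (x of carton_b in the frame of tray between -0.012 and 0.012 m and y of carton_b in the frame of tray between -0.055 and 0.055 m and z of carton_b in the frame of tray below 0.01 m and angle between carton_b's own z axis and vertical below 0.06 rad and linear speed of carton_b below 0.02 m/s and contact force between the fingers and carton_b below 0.1 N)))); the robot touches nothing.
It fails at once if a carton is tipped more than 35 degrees (angle between any of carton_a, carton_b, carton_c, carton_d, carton_e's own z axis and vertical above 0.61 rad).
It fails at once if a carton is dropped or rammed into the tray or crate (impact over 130 N) (contact force between any of carton_a, carton_b, carton_c, carton_d, carton_e and tray above 130 N or contact force between any of carton_a, carton_b, carton_c, carton_d, carton_e and crate above 130 N).
It fails at once if a bystander is moved more than 30 mm or upset (distance of any of bottle, stamp, stapler, tape, mug from where it was at the start of the episode above 0.03 m or angle between any of bottle, stamp, stapler, mug's own z axis and vertical above 0.6 rad).
It also fails if it takes over 72 s, if anything falls off the work surface, if the arm or the gripper's body presses on something with over 40 N, if the wrist force passes 120 N, or if a joint passes its speed limit or range.

### The arm

A 6-joint arm with a two-finger parallel gripper is mounted at the origin on the work surface. World frame = base frame: x ahead of the robot, y to its left, z up, the work surface at z = 0. Lengths are in m, angles in rad, forces in N, time in s.
With the tool pointing down it reaches from about 0.375 to 0.9 m from the base axis. Payload 3.1 kg.
Tool frame: the origin (TCP) lies between the finger pads; the fingertips stand 8 mm ahead of it and the grasp point (between the pads) lies 11 mm behind it; z points along the fingers, y is the line along which they close (so a half turn about z gives the same grasp; the last joint's range is limited). The gripper opens to 85 mm and grips with 20 to 120 N. Pads are 22 mm wide; open, the fingers measure 114 mm over their backs; the gripper's body (76 mm by 85 mm) begins 54 mm behind the grasp point. The pads swing forward as they close: fully open they stand 13 mm farther back than shut.
Start: joints at [-1.442, 0.527, 1.433, -0, 1.181, -0.178], TCP at [0.189, -0.596, 0.239] pointing down, gripper open.
Joint ranges: [-3.08, 3.08], [-0.75, 2.2], [0.22, 2.44], [-1.43, 4.57], [0, 2.65], [-2.85, 2.85]. Speed limits (rad/s): [2.79, 2.79, 3.14, 3.14, 3.14, 3.14].

### API

Orientations are given as a unit quaternion [x, y, z, w].
In Python, from station import readout, cams, sign_off gives the robot as it stands.
- The arm moves only by the tool send_rows, never from a script. Its argument "commands" is text: rows parted by semicolons, each of 5 numbers parted by spaces: the finger opening in mm, from 0 to 85.4, then the shift along the tool's x, y, z each as a share of 0.02 m, from -1 to 1, then the turn about the tool's z as a share of 4 degrees, from -1 to 1. In form: grip dx dy dz spin; .... A call has 1 to 20 rows; each row shifts and turns the commanded pose from where the row before left it, along the tool's axes as they then stand; what a row does not reach is not made up. A row lasts 1/12 s, in which the tool goes at most 41.7 mm and 7.16 degrees, less where a joint would pass 70% of its speed; a pose out of reach is approached as far as the arm can. A call with a number of a shift or a turn outside -1 to 1 is refused whole. A call with a gripper value outside its range is refused whole. The fingers move at their own pace and stop on an object; "grip_force" is the grip in N (left out, the last holds). Time passes only in rows, so rows that do not move let the fingers close. It gives the time, the measured TCP pose, the force, the opening and the grip force at its end, in the units of the state.
- readout.sense(): the state, without advancing time (a new reading comes with each control period).
- cams.snapshot(name): name is "side" or "top"; returns a dict with "pixels" (400x640x3 uint8, red, green, blue), "intrinsics" (3x3 intrinsics, pixels), "eye" and "rotation" of the camera in the world. Camera axes: x right, y down, z forward; pixel columns grow to the right and rows downward; lengths in m; the calibration is good to about 2 mm. A picture is of the moment at which its call begins. There is no depth.
- sign_off(): hands the job in; it is judged then, once.
The state is a dict: "t": time; "q": joint angles; "qd": joint speeds; "tau": joint torques, N m; "tcp_pos": TCP position; "tool_rot": TCP orientation; "force": force on the tool from outside, world axes, zero at the start; "ft_torque": the same for the moment, N m; "finger_gap": opening from 0.0 (shut) to 1.0 (fully open); "gripper_force": force on a finger pad.
Only numpy, scipy, OpenCV 4.12 (cv2) and the standard library are available. Lean on these libraries where they do the work, as an engineer would, in place of code of your own. Each camera call takes 0.05 s, during which the arm holds its last target. There are 200 camera calls.

## Working session

There is one attempt and no reset: what is moved stays moved. The work goes in short steps, Python scripts to look and compute and a tool call to move; the robot and the scene stay as the last step left them, time stands still between calls to the robot, and variables do not carry over. Pictures are saved under pics/ and viewed, at most 10 in all, crops included, and the job is handed in when it is done.

Besides the shell and the picture viewer there is one more tool, called after "Call:" by a JSON object that holds its "op" and its "data". send_rows: Moves the arm, as the interface text tells. Its arguments: {"type":"object","properties":{"commands":{"type":"string"},"grip_force":{"type":"number"}},"required":["commands"]}

```bash
mkdir -p pics; ls; python3 - <<'E'
from station import readout,cams
import cv2
s=readout.sense();print({k:s[k] for k in('t','tcp_pos','tool_rot','force','finger_gap')})
for n in('top','side'):
    c=cams.snapshot(n);cv2.imwrite(f'pics/{n}0.png',c['pixels'][:,:,::-1]);print(n,c['intrinsics'],c['eye'],c['rotation'])
E
```

```text
pics
{'t': 0.0, 'tcp_pos': array([ 0.18869214, -0.59509297,  0.23832499]), 'tool_rot': array([ 9.88258316e-01,  1.52788421e-01,  3.63730204e-05, -1.09465877e-03]), 'force': array([ 0.19314789,  0.05794018, -0.22049111]), 'finger_gap': 1.0023013391087374}
top [[432.01279449   0.         321.18648089]
 [  0.         432.01279449 200.99672551]
 [  0.           0.           1.        ]] [0.44478299 0.08332007 1.44696612] [-0.69838101  0.71539462 -0.01940313  0.00990101]
side [[476.87468107   0.         327.08451869]
 [  0.         476.87468107 197.5059057 ]
 [  0.           0.           1.        ]] [ 0.47464791 -0.76249939  0.93586454] [ 0.93017993 -0.02090553  0.01513755 -0.36619546]
```

View pics/top0.png

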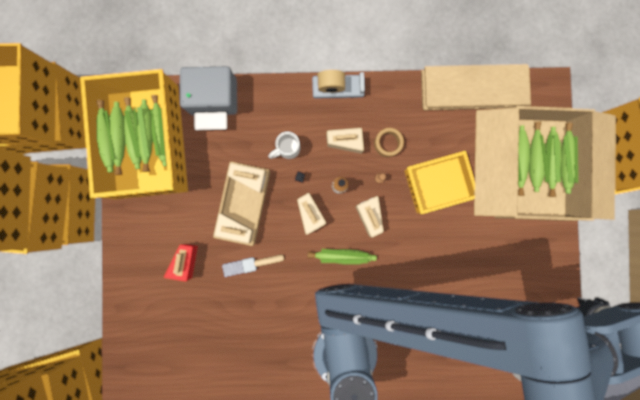

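View pics/side0.png

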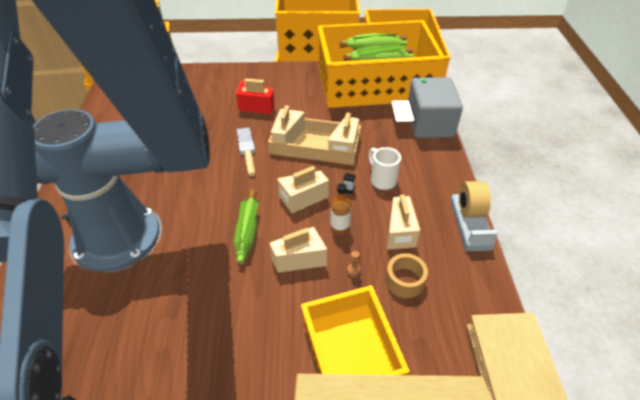

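Top view: the loose cartons are at px (346,139), (311,214) and (371,216). The tray is at (242,203) with packed cartons at its ends, and the yellow crate is at (441,182). The red wedge at (181,262) is not meant. The cream cartons fit the description. I'll confirm with an enlarged crop and measure.

```bash
cat > h.py <<'E'
import numpy as np,cv2
from scipy.spatial.transform import Rotation as R
from station import readout,cams
def ray(c,uv,z):
    uv=np.atleast_2d(np.asarray(uv,float)); K=c['intrinsics']
    d=np.c_[(uv-[K[0,2],K[1,2]])/K[0,0],np.ones(len(uv))]@R.from_quat(c['rotation']).as_matrix().T
    return (c['eye']+d*((z-c['eye'][2])/d[:,2])[:,None])[:,:2]
def proj(c,p):
    q=(np.atleast_2d(p)-c['eye'])@R.from_quat(c['rotation']).as_matrix(); K=c['intrinsics']
    return q[:,:2]/q[:,2:]*K[0,0]+[K[0,2],K[1,2]]
E
python3 - <<'E'
from h import *
c=cams.snapshot('top');im=c['pixels'][:,:,::-1].copy()
cr=im[110:260,205:485]
cv2.imwrite('pics/crop.png',cv2.resize(cr,(800,428),interpolation=cv2.INTER_CUBIC))
hsv=cv2.cvtColor(im,cv2.COLOR_BGR2HSV)
for n,(u,v) in dict(top1=(334,136),fin1=(346,139),topb=(303,205),finb=(310,213),topc=(365,208),finc=(371,216),wall=(226,200),floor=(243,205),crate=(441,182),wood=(400,230)).items(): print(n,hsv[v,u])
E
```

```text
top1 [ 19  76 237]
fin1 [ 18  91 188]
topb [ 19  79 232]
finb [ 19  89 227]
topc [ 19  73 241]
finc [ 19  94 208]
wall [ 17 103 153]
floor [ 19  89 235]
crate [ 24 162 255]
wood [ 10 134 152]
```

View pics/crop.png

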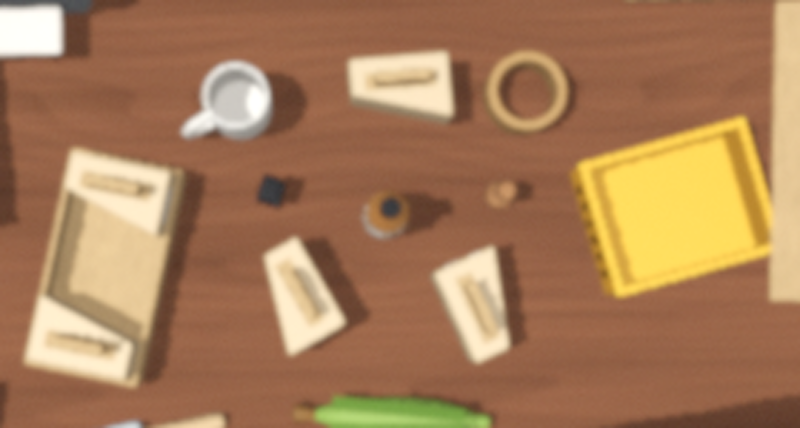

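Confirmed: three cream wedges in the crop, at (402,85), (303,296) and (475,306), no red ones among them. The tray has a pair at its ends, and the crate is yellow. Measuring now.

```bash
cat >> h.py <<'E'
TOP=np.array([[-55,-28],[55,-28],[55,12],[-55,44]])/1000.
def rigid(P,Q):
    mp,mq=P.mean(0),Q.mean(0);H=(P-mp).T@(Q-mq);th=np.arctan2(H[0,1]-H[1,0],H[0,0]+H[1,1])
    Rm=np.array([[np.cos(th),-np.sin(th)],[np.sin(th),np.cos(th)]]);t=mq-Rm@mp
    return t,th,np.sqrt(((P@Rm.T+t-Q)**2).sum(1).mean())
def tops(c,seeds,z,lo=(14,40,222),hi=(26,88,255)):
    im=cv2.GaussianBlur(cv2.cvtColor(c['pixels'],cv2.COLOR_RGB2BGR),(3,3),0)
    m=cv2.inRange(cv2.cvtColor(im,cv2.COLOR_BGR2HSV),lo,hi)
    n,l,st,ce=cv2.connectedComponentsWithStats(m,connectivity=4)
    out=[]
    for s in seeds:
        k=min((i for i in range(1,n) if st[i,4]>60),key=lambda i:np.hypot(*(ce[i]-s)))
        ct=cv2.convexHull(cv2.findContours((l==k).astype('uint8'),0,1)[0][0])
        q=cv2.approxPolyN(ct,4).reshape(-1,2)
        w=ray(c,q,z)
        b=min((rigid(TOP,np.roll(v,r,0)) for v in(w,w[::-1]) for r in range(4)),key=lambda b:b[2])
        out.append(b);print(s,st[k,4],'xy',b[0].round(4),'deg',np.degrees(b[1]).round(1),'res',b[2].round(4),'r',np.hypot(*b[0]).round(3))
    return out
E
python3 - <<'E'
from h import *
c=cams.snapshot('top')
print('loose');tops(c,[(346,139),(311,214),(371,216)],.07)
print('packed');d=tops(c,[(247,177),(236,232)],.075)
im=cv2.cvtColor(c['pixels'],cv2.COLOR_RGB2HSV)
m=cv2.inRange(im,(20,130,120),(32,255,255));m[:,:395]=0;m[:,480:]=0;m[:140]=0;m[220:]=0
ct=max(cv2.findContours(m,0,1)[0],key=cv2.contourArea)
q=cv2.approxPolyN(cv2.convexHull(ct),4).reshape(-1,2);w=ray(c,q,.07);print('crate',q.tolist(),w.round(3).tolist(),w.mean(0),[np.hypot(*(w[i]-w[i-1])).round(3) for i in range(4)])
for n,p,z in(('bottle',(341,186),.15),('stamp',(381,178),.07),('stapler',(300,176),.05),('tape',(390,142),.048),('mug',(287,145),.09),('printer',(207,88),.1),('cuc',(343,257),.04)): print(n,ray(c,p,z)[0].round(3))
E
```

```text
loose
(346, 139) 466 xy [ 0.7032 -0.0157] deg 94.0 res 0.0032 r 0.703
(311, 214) 460 xy [0.466  0.1038] deg 29.1 res 0.0012 r 0.477
(371, 216) 425 xy [ 0.4468 -0.0959] deg -157.3 res 0.0012 r 0.457
packed
(247, 177) 1299 xy [0.54  0.306] deg -178.8 res 0.0385 r 0.621
(236, 232) 536 xy [0.4148 0.3468] deg -103.6 res 0.0019 r 0.541
crate [[479, 197], [419, 215], [405, 167], [465, 150]] [[0.502, -0.442], [0.449, -0.247], [0.604, -0.207], [0.655, -0.403]] [ 0.5528142  -0.32494088] [np.float64(0.157), np.float64(0.202), np.float64(0.16), np.float64(0.202)]
bottle [0.542 0.004]
stamp [ 0.571 -0.129]
stapler [0.585 0.131]
tape [ 0.69  -0.166]
mug [0.68  0.168]
printer [0.864 0.415]
cuc [ 0.319 -0.003]
```

```bash
cat >> h.py <<'E'
def phi(s):
    m=R.from_quat(s['tool_rot']).as_matrix();return np.degrees(np.arctan2(m[1,0],m[0,0]))
def go(x,y,z,ph,s=None):
    "prints shifts in tool units (x0.02 m) total, spin total (x4deg)"
    s=s or readout.sense();p=s['tcp_pos'];f=np.radians(phi(s));dx,dy=x-p[0],y-p[1]
    u=np.array([dx*np.cos(f)+dy*np.sin(f),dx*np.sin(f)-dy*np.cos(f),p[2]-z])/.02
    sp=((phi(s)-ph+180)%360-180)/4
    print('t',s['t'],'now',p.round(4),'phi',phi(s).round(2),'-> units',u.round(2),'spin',round(sp,2),'F',s['force'].round(2),'gap',round(s['finger_gap'],3),'q',np.round(s['q'],2))
E
python3 - <<'E'
from h import *
c=cams.snapshot('top')
for S in(84,80,76):tops(c,[(247,177),(236,232)],.075,hi=(26,S,255))
go(.447,-.096,.2,22.7)
E
```

```text
(247, 177) 569 xy [0.5868 0.3068] deg 76.6 res 0.005 r 0.662
(236, 232) 518 xy [0.4149 0.3476] deg -102.9 res 0.0016 r 0.541
(247, 177) 537 xy [0.5884 0.3052] deg 77.1 res 0.0034 r 0.663
(236, 232) 506 xy [0.4149 0.3476] deg -102.9 res 0.0016 r 0.541
(247, 177) 512 xy [0.59   0.3052] deg 77.0 res 0.0022 r 0.664
(236, 232) 488 xy [0.4149 0.3476] deg -102.9 res 0.0016 r 0.541
t 0.25 now [ 0.1887 -0.5955  0.2388] phi 17.58 -> units [ 19.85 -19.91   1.94] spin -1.28 F [ 0.12  0.48 -0.32] gap 1.0 q [-1.44  0.53  1.43  0.    1.18 -0.18]
```

Call:
{"op": "send_rows", "data": {"commands": "50 1 -1 0 0;50 1 -1 0 0;50 1 -1 0 0;50 1 -1 0 0;50 1 -1 0 0;50 1 -1 0 0;50 1 -1 0 0;50 1 -1 0 0;50 1 -1 0 0;50 1 -1 0 0;50 1 -1 0 0;50 1 -1 0 0;50 1 -1 0 0;50 1 -1 0 0;50 1 -1 0 0;50 1 -1 0 0;50 1 -1 0.5 0;50 1 -1 0.5 0;50 1 -1 0.5 -0.6;50 0.85 -0.9 0.5 -0.6", "grip_force": 60}}

```text
t: 1.92
tcp_pos: [0.4471, -0.0947, 0.1991]
tool_rot: [0.981, 0.195, 0.001, 0.0]
force: [0.9, 0.0, -0.3]
finger_gap: 0.587
gripper_force: 0.0
```

```bash
python3 - <<'E'
from h import *
go(.447,-.096,.083,22.7)
# cross-check fin of carton c in side view: fin top pixel predicted from top estimates
c=cams.snapshot('side')
im=c['pixels'][:,:,::-1].copy()
def ctr(x,y,h,z0=0):
    a=np.radians(h);Rm=np.array([[np.cos(a),-np.sin(a)],[np.sin(a),np.cos(a)]])
    fin=np.array([[-30,-6],[30,-6],[30,6],[-30,6]])/1000@Rm.T+[x,y]
    top=TOP@Rm.T+[x,y]
    for P,z,col in((fin,.105,(0,0,255)),(top,.07,(255,0,0))):
        cv2.polylines(im4,[np.int32((proj(c,np.c_[P,np.full(4,z+z0)])-[220,80])*4)],True,col,1)
im4=cv2.resize(im[80:220+10,220:420],None,fx=4,fy=4,interpolation=cv2.INTER_CUBIC)
for a in((.7032,-.0157,94),(.466,.1038,29.1),(.4468,-.0959,-157.3)):ctr(*a)
for a in((.5895,.3052,77),(.4149,.3476,-103)):ctr(*a,z0=.005)
cv2.imwrite('pics/s1.png',im4)
E
```

```text
t 1.9167 now [ 0.4471 -0.0947  0.1991] phi 22.52 -> units [-0.03  0.06  5.81] spin -0.05 F [ 0.89  0.02 -0.28] gap 0.587 q [-0.45  0.37  1.89  0.    0.89  0.72]
```

View pics/s1.png

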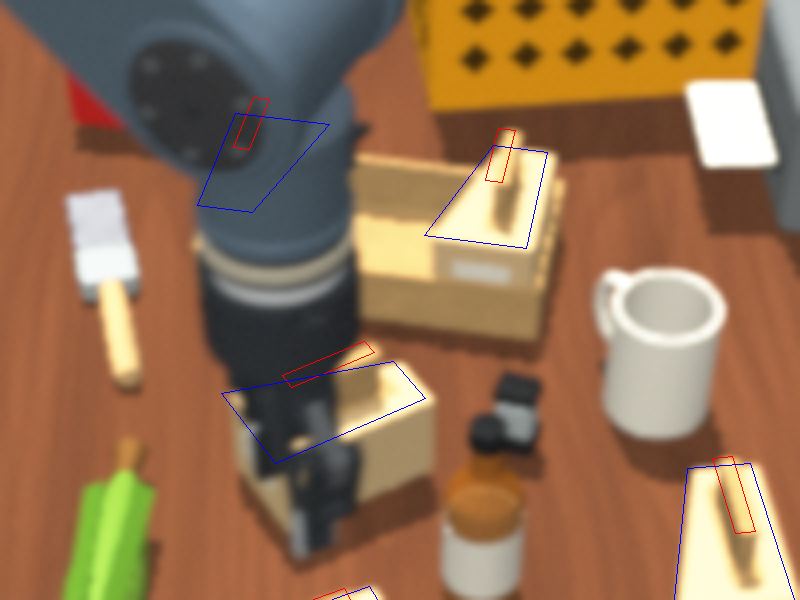

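Side view: predicted outlines sit on the cartons with about a 4 mm bias in x, which is fine for grasping. The fingers are over the nearest carton at (320,480). Going down.

Call:
{"op": "send_rows", "data": {"commands": "50 0 0 1 0;50 0 0 1 0;50 0 0 1 0;50 0 0 1 0;50 0 0 1 0;50 0 0 0.6 0;50 0 0 0.2 0;30 0 0 0 0;6 0 0 0 0;6 0 0 0 0;6 0 0 0 0;6 0 0 0 0;6 0 0 0 0"}}

```text
t: 3.05
tcp_pos: [0.4467, -0.0963, 0.0841]
tool_rot: [0.981, 0.194, 0.001, 0.001]
force: [0.5, 0.2, 4.7]
finger_gap: 0.132
gripper_force: 60.4
```

```bash
python3 - <<'E'
from h import *
go(.447,-.096,.083,22.7)
print(readout.sense()['gripper_force'])
E
```

```text
t 3.05 now [ 0.4467 -0.0963  0.0841] phi 22.38 -> units [ 0.02 -0.01  0.06] spin -0.08 F [0.48 0.22 4.73] gap 0.132 q [-0.46  0.59  1.98  0.    0.57  0.72]
60.41977643966675
```

Call:
{"op": "send_rows", "data": {"commands": "6 0 0 -0.4 0;6 0 0 -0.8 0;6 0 0 -1 0;6 0 0 -1 0;6 0 0 -1 0;6 0 0 -1 0;6 0 0 -1 0;6 0 0 -0.5 0;6 0 0 0 0;6 0 0 0 0;6 0 0 0 0"}}

```text
t: 3.97
tcp_pos: [0.4452, -0.0956, 0.2167]
tool_rot: [0.981, 0.194, -0.001, -0.001]
force: [-0.7, -0.4, -2.9]
finger_gap: 0.129
gripper_force: 59.6
```

```bash
python3 - <<'E'
from h import *
s=readout.sense();print(s['force'],s['ft_torque'])
go(.5025+.03*np.cos(np.radians(-13.5)),.3264+.03*np.sin(np.radians(-13.5)),s['tcp_pos'][2],76.5)
E
```

```text
[-0.7010699  -0.40597402 -2.90388193] [-0.02723395 -0.02266276  0.01134639]
t 3.9667 now [ 0.4452 -0.0956  0.2167] phi 22.38 -> units [ 11.9  -17.54   0.  ] spin -13.53 F [-0.7  -0.41 -2.9 ] gap 0.129 q [-0.46  0.34  1.87 -0.    0.94  0.72]
```

Call:
{"op": "send_rows", "data": {"commands": "6 0.2 -0.5 0 0;6 0.4 -1 0 0;6 0.4 -1 0 0;6 0.4 -1 0 0;6 0.4 -1 0 0;6 0.4 -1 0 0;6 0.4 -1 0 0;6 0.4 -1 0 0;6 0.4 -1 0 0;6 0.4 -1 0 0;6 0.4 -1 0 0;6 0.4 -1 0 0;6 0.4 -1 0 0;6 0.4 -1 0 0;6 1 -0.6 0 0;6 1 -0.6 0 0;6 1 -0.6 0 0;6 1 -0.6 0 0;6 1 -0.6 0 0;6 1 -0.6 0 0"}}

```text
t: 5.63
tcp_pos: [0.5256, 0.3084, 0.2155]
tool_rot: [0.981, 0.194, -0.002, 0.0]
force: [1.0, -0.2, -2.7]
finger_gap: 0.126
gripper_force: 59.4
```

Call:
{"op": "send_rows", "data": {"commands": "6 0 0 0 -0.5;6 0 0 0 -1;6 0 0 0 -1;6 0 0 0 -1;6 0 0 0 -1;6 0 0 0 -1;6 0 0 0 -1;6 0 0 0 -1;6 0 0 0 -1;6 0 0 0 -1;6 0 0 0 -1;6 0 0 0 -1;6 0 0 0 -1;6 0 0 0 -1;6 0 0 0 0;6 0 0 0 0;6 0 0 0 0;6 0 0 0 0"}}

```text
t: 7.13
tcp_pos: [0.5263, 0.3071, 0.2168]
tool_rot: [0.786, 0.618, -0.001, -0.0]
force: [-0.1, 0.9, -1.7]
finger_gap: 0.129
gripper_force: 59.4
```

```bash
python3 - <<'E'
from h import *
s=readout.sense();print(s['force'],s['ft_torque'])
go(.5025+.03*np.cos(np.radians(-13.5)),.3264+.03*np.sin(np.radians(-13.5)),.09,76.5)
c=cams.snapshot('top')
cv2.imwrite('pics/t2.png',cv2.resize(c['pixels'][130:270,200:340,::-1],(560,560),interpolation=cv2.INTER_CUBIC))
E
```

```text
[-0.10534077  0.85701356 -1.66567522] [-0.02952844  0.00086582 -0.02960486]
t 7.1333 now [0.5263 0.3071 0.2168] phi 76.33 -> units [0.66 0.12 6.34] spin -0.04 F [-0.11  0.86 -1.67] gap 0.129 q [0.35 0.53 1.5  0.   1.11 0.58]
```

View pics/t2.png

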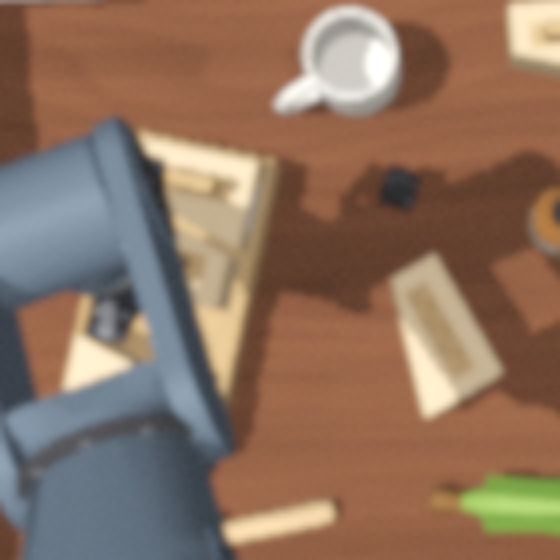

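Top view: the arm hides most of the tray; the carton (dark grey, at 205,265) is above the gap in the right direction. It weighs about 2 N, so it is a light one. I'll lower to just above the neighbours and check from the side.

Call:
{"op": "send_rows", "data": {"commands": "6 0.66 0.12 0.5 0;6 0 0 1 0;6 0 0 0.9 0;6 0 0 0 0;6 0 0 0 0"}}

```text
t: 7.6
tcp_pos: [0.5313, 0.319, 0.1684]
tool_rot: [0.786, 0.618, -0.001, -0.0]
force: [0.6, 0.7, -2.3]
finger_gap: 0.13
gripper_force: 59.3
```

```bash
python3 - <<'E'
from h import *
print(readout.sense()['force'])
go(.5025+.03*np.cos(np.radians(-13.5)),.3264+.03*np.sin(np.radians(-13.5)),.09,76.5)
c=cams.snapshot('side')
cv2.imwrite('pics/s2.png',cv2.resize(c['pixels'][80:180,250:390,::-1],(784,560),interpolation=cv2.INTER_CUBIC))
E
```

```text
[ 0.57161198  0.65518913 -2.26117431]
t 7.6 now [0.5313 0.319  0.1684] phi 76.36 -> units [0.02 0.01 3.92] spin -0.04 F [ 0.57  0.66 -2.26] gap 0.13 q [0.36 0.61 1.51 0.   1.03 0.6 ]
```

View pics/s2.png

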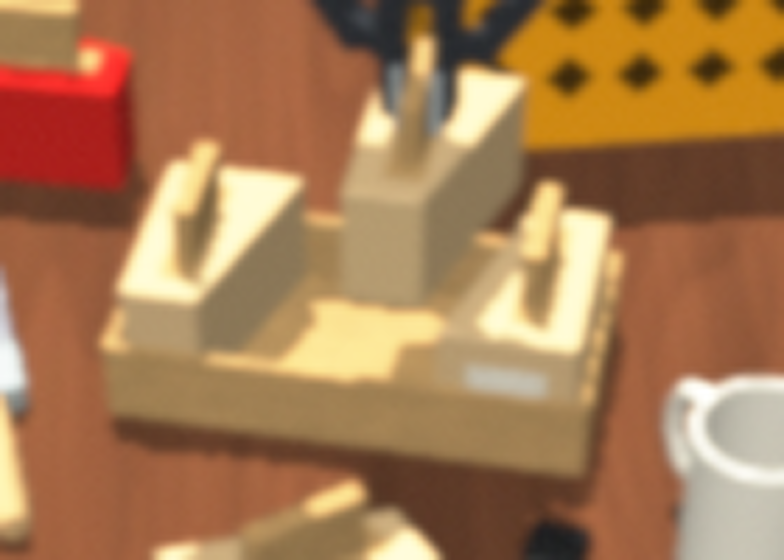

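Side view: the held carton (430,190) stands above the gap with its slanting face towards the carton on the right, narrow end to the viewer, which is correct. Lowering.

Call:
{"op": "send_rows", "data": {"commands": "6 0 0 0.8 0;6 0 0 0.8 0;6 0 0 0.6 0;6 0 0 0.4 0;6 0 0 0.4 0;6 0 0 0.2 0;6 0 0 0 0"}}

```text
t: 8.23
tcp_pos: [0.5319, 0.3191, 0.1047]
tool_rot: [0.786, 0.618, -0.001, -0.0]
force: [-0.7, 1.3, -2.0]
finger_gap: 0.133
gripper_force: 59.4
```

```bash
python3 - <<'E'
from h import *
s=readout.sense();print(s['force'],s['ft_torque'])
go(.5025+.03*np.cos(np.radians(-13.5)),.3264+.03*np.sin(np.radians(-13.5)),.09,76.5)
E
```

```text
[-0.6831162   1.25213952 -2.03701254] [-0.03518904  0.01628984  0.04321351]
t 8.2333 now [0.5319 0.3191 0.1047] phi 76.37 -> units [ 0.01 -0.02  0.73] spin -0.03 F [-0.68  1.25 -2.04] gap 0.133 q [ 0.36  0.69  1.55 -0.    0.9   0.6 ]
```

Call:
{"op": "send_rows", "data": {"commands": "6 0 0 0.3 0;6 0 0 0.2 0;6 0 0 0.15 0;6 0 0 0.1 0;6 0 0 0.05 0;6 0 0 0 0;30 0 0 0 0;30 0 0 0 0;30 0 0 0 0;30 0 0 -0.5 0;30 0 0 -1 0;30 0 0 -1 0;30 0 0 -1 0;30 0 0 -1 0;30 0 0 -1 0;30 0 0 -1 0"}}

```text
t: 9.57
tcp_pos: [0.5322, 0.3193, 0.2214]
tool_rot: [0.786, 0.618, 0.001, 0.0]
force: [0.8, -0.5, -0.9]
finger_gap: 0.354
gripper_force: 0.0
```

```bash
python3 - <<'E'
from h import *
go(.466,.1038,.2167,29.1)
E
```

```text
t 9.5667 now [0.5322 0.3193 0.2214] phi 76.38 -> units [-11.25  -0.68   0.24] spin 11.82 F [ 0.8  -0.54 -0.89] gap 0.354 q [0.36 0.54 1.46 0.   1.14 0.6 ]
```

Call:
{"op": "send_rows", "data": {"commands": "45 -1 -0.06 0 0;45 -1 -0.06 0 0;45 -1 -0.06 0 0;45 -1 -0.06 0 0;45 -1 -0.06 0 0;45 -1 -0.06 0 0;45 -1 -0.06 0 0;45 -1 -0.06 0 0;45 -1 -0.06 0 0;45 -1 -0.06 0 0;45 -1 -0.06 0 0;45 -0.25 0 0 0"}}

```text
t: 10.57
tcp_pos: [0.4655, 0.1018, 0.2202]
tool_rot: [0.787, 0.618, -0.0, 0.0]
force: [-0.2, 1.1, 0.1]
finger_gap: 0.528
gripper_force: 0.0
```

Call:
{"op": "send_rows", "data": {"commands": "45 0 0 0.4 1;45 0 0 0.4 1;45 0 0 0.4 1;45 0 0 0.4 1;45 0 0 0.4 1;45 0 0 0.4 1;45 0 0 0 1;45 0 0 0 1;45 0 0 0 1;45 0 0 0 1;45 0 0 0 1;45 0 0 0 0.8;45 0 0 0 0;45 0 0 0 0"}}

```text
t: 11.73
tcp_pos: [0.4668, 0.1041, 0.1718]
tool_rot: [0.968, 0.253, 0.001, 0.0]
force: [-1.1, -0.4, -0.1]
finger_gap: 0.522
gripper_force: 0.0
```

```bash
python3 - <<'E'
from h import *
go(.466,.1038,.084,29.1)
E
```

```text
t 11.7333 now [0.4668 0.1041 0.1718] phi 29.27 -> units [-0.04 -0.01  4.39] spin 0.04 F [-1.12 -0.36 -0.11] gap 0.522 q [-0.02  0.44  1.86  0.    0.84  1.04]
```

Call:
{"op": "send_rows", "data": {"commands": "45 0 0 1 0;45 0 0 1 0;45 0 0 1 0;45 0 0 1 0;45 0 0 0.4 0;30 0 0 0 0;6 0 0 0 0;6 0 0 0 0;6 0 0 0 0;6 0 0 0 0;6 0 0 0 0"}}

```text
t: 12.65
tcp_pos: [0.4672, 0.1037, 0.0842]
tool_rot: [0.968, 0.252, 0.001, 0.0]
force: [0.2, -0.0, 2.1]
finger_gap: 0.13
gripper_force: 59.5
```

Call:
{"op": "send_rows", "data": {"commands": "6 0 0 -0.4 0;6 0 0 -0.8 0;6 0 0 -1 0;6 0 0 -1 0;6 0 0 -1 0;6 0 0 -1 0;6 0 0 -1 0;6 0 0 -0.5 0;6 0 0 0 0;6 0 0 0 0;6 0 0 0 0"}}

```text
t: 13.57
tcp_pos: [0.465, 0.1037, 0.2165]
tool_rot: [0.968, 0.252, -0.001, -0.0]
force: [0.2, -0.5, -5.5]
finger_gap: 0.129
gripper_force: 59.0
```

Call:
{"op": "send_rows", "data": {"commands": "6 0 0 0 0;6 0 0 0 0"}}

```text
t: 13.73
tcp_pos: [0.4655, 0.1037, 0.2162]
tool_rot: [0.968, 0.252, -0.001, -0.0]
force: [-0.9, 0.4, -5.2]
finger_gap: 0.126
gripper_force: 59.0
```

```bash
python3 - <<'E'
from h import *
go(.5025-.03*np.cos(np.radians(-13.5)),.3264-.03*np.sin(np.radians(-13.5)),.217,76.5)
E
```

```text
t 13.7333 now [0.4655 0.1037 0.2162] phi 29.18 -> units [ 5.94 -9.84 -0.04] spin -11.83 F [-0.87  0.36 -5.19] gap 0.126 q [-0.02  0.36  1.82  0.    0.96  1.05]
```

Carton at (311,214) weighs about 5.2 N: that's the heavy one, so it goes to the crate.

```bash
python3 - <<'E'
from h import *
go(.553,-.325,.257,105.2)
E
```

```text
t 13.7333 now [0.4655 0.1037 0.2162] phi 29.18 -> units [-6.63 20.85 -2.04] spin -19.01 F [-0.87  0.36 -5.19] gap 0.126 q [-0.02  0.36  1.82  0.    0.96  1.05]
```

Call:
{"op": "send_rows", "data": {"commands": "6 0 0 -1 0;6 0 0 -1 0;6 -0.15 0.5 0 0;6 -0.32 1 0 0;6 -0.32 1 0 0;6 -0.32 1 0 0;6 -0.32 1 0 0;6 -0.32 1 0 0;6 -0.32 1 0 0;6 -0.32 1 0 0;6 -0.32 1 0 0;6 -0.32 1 0 0;6 -0.32 1 0 0;6 -0.32 1 0 0;6 -0.32 1 0 0;6 -0.32 1 0 0;6 -0.32 1 0 0;6 -0.32 1 0 0;6 -0.32 1 0 0;6 -0.32 1 0 0"}}

```text
t: 15.4
tcp_pos: [0.5384, -0.2578, 0.2551]
tool_rot: [0.968, 0.252, -0.001, -0.001]
force: [0.2, 0.5, -4.8]
finger_gap: 0.131
gripper_force: 59.4
```

Call:
{"op": "send_rows", "data": {"commands": "6 -0.32 1 0 0;6 -0.32 1 0 0;6 -0.32 1 0 0;6 -0.1 0.4 0 0;6 0 0 0 -0.5;6 0 0 0 -1;6 0 0 0 -1;6 0 0 0 -1;6 0 0 0 -1;6 0 0 0 -1;6 0 0 0 -1;6 0 0 0 -1;6 0 0 0 -1;6 0 0 0 -1;6 0 0 0 -1;6 0 0 0 -1;6 0 0 0 -1;6 0 0 0 -1;6 0 0 0 -1;6 0 0 0 -1"}}

```text
t: 17.07
tcp_pos: [0.5531, -0.3254, 0.2554]
tool_rot: [0.699, 0.716, -0.0, -0.002]
force: [-0.1, 0.1, -4.9]
finger_gap: 0.129
gripper_force: 59.5
```

Call:
{"op": "send_rows", "data": {"commands": "6 0 0 0.5 -1;6 0 0 1 -1;6 0 0 1 -1;6 0 0 0.5 -0.5;6 0 0 0 0;6 0 0 0 0"}}

```text
t: 17.57
tcp_pos: [0.5531, -0.3254, 0.1955]
tool_rot: [0.608, 0.794, 0.0, -0.002]
force: [0.3, 0.7, -5.4]
finger_gap: 0.127
gripper_force: 59.4
```

```bash
python3 - <<'E'
from h import *
go(.553,-.325,.0895,105.2)
c=cams.snapshot('side')
cv2.imwrite('pics/s3.png',cv2.resize(c['pixels'][220:400,260:460,::-1],(666,600),interpolation=cv2.INTER_CUBIC))
E
```

```text
t 17.5667 now [ 0.5531 -0.3254  0.1955] phi 105.12 -> units [0.02 0.   5.3 ] spin -0.02 F [ 0.26  0.66 -5.35] gap 0.127 q [-0.71  0.6   1.43  0.    1.12 -0.97]
```

View pics/s3.png

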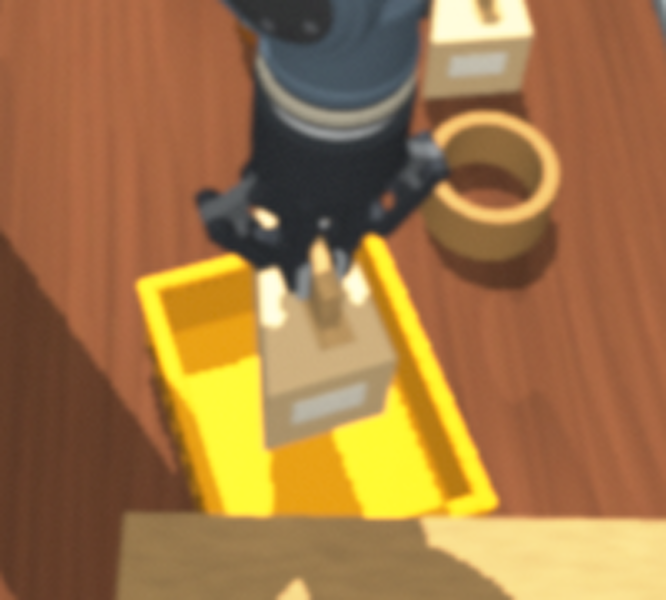

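Side view: the carton (325,350) is centred above the yellow crate with clearance on all sides. Lowering.

Call:
{"op": "send_rows", "data": {"commands": "6 0 0 1 0;6 0 0 1 0;6 0 0 1 0;6 0 0 0.8 0;6 0 0 0.5 0;6 0 0 0.3 0;6 0 0 0.2 0;6 0 0 0.2 0;6 0 0 0.15 0;6 0 0 0.1 0;6 0 0 0.05 0;6 0 0 0 0"}}

```text
t: 18.62
tcp_pos: [0.5541, -0.3262, 0.0915]
tool_rot: [0.608, 0.794, 0.0, 0.0]
force: [-0.3, 1.0, -5.7]
finger_gap: 0.132
gripper_force: 59.4
```

```bash
python3 - <<'E'
from h import *
go(.553,-.325,.0895,105.2)
E
```

```text
t 18.6167 now [ 0.5541 -0.3262  0.0915] phi 105.17 -> units [ 0.07 -0.04  0.1 ] spin -0.01 F [-0.27  1.05 -5.68] gap 0.132 q [-0.71  0.73  1.5   0.    0.91 -0.97]
```

Call:
{"op": "send_rows", "data": {"commands": "6 0 0 0.1 0;6 0 0 0.05 0;6 0 0 0 0;6 0 0 0 0;30 0 0 0 0;30 0 0 0 0;40 0 0 0 0;40 0 0 -0.5 0;40 0 0 -1 0;40 0 0 -1 0;40 0 0 -1 0;40 0 0 -1 0;40 0 0 -1 0;40 0 0 -1 0"}}

```text
t: 19.78
tcp_pos: [0.5541, -0.3261, 0.2203]
tool_rot: [0.608, 0.794, -0.0, 0.0]
force: [1.2, -0.4, 0.2]
finger_gap: 0.467
gripper_force: 0.0
```

```bash
python3 - <<'E'
from h import *
go(.7032,-.0157,.18,94)
c=cams.snapshot('top')
for S in (88,84): tops(c,[(346,139)],.07,hi=(26,S,255))
E
```

```text
t 19.7833 now [ 0.5541 -0.3261  0.2203] phi 105.18 -> units [13.02 11.26  2.01] spin 2.8 F [ 1.2  -0.39  0.16] gap 0.467 q [-0.71  0.57  1.41  0.    1.16 -0.97]
(346, 139) 467 xy [ 0.7032 -0.0157] deg 94.0 res 0.0032 r 0.703
(346, 139) 459 xy [ 0.7032 -0.0157] deg 94.0 res 0.0032 r 0.703
```

```bash
python3 - <<'E'
from h import *
c=cams.snapshot('top')
def t(u,v):return [205+(u+.5)/2.857-.5,110+(v+.5)/2.857-.5]
w=ray(c,[t(368,78),t(438,75),t(303,292),t(475,306)],.105);print(w, (w[0]+w[1])/2,np.degrees(np.arctan2(*(w[0]-w[1])[::-1])))
E
```

```text
[[ 0.69978005  0.02125337]
 [ 0.70141265 -0.05559452]
 [ 0.46717571  0.09788876]
 [ 0.44743287 -0.08883982]] [ 0.70059635 -0.01717058] 91.2170459437541
```

Call:
{"op": "send_rows", "data": {"commands": "40 1 0.86 0.15 0;40 1 0.86 0.15 0;40 1 0.86 0.15 0;40 1 0.86 0.15 0;40 1 0.86 0.15 0;40 1 0.86 0.15 0;40 1 0.86 0.15 0;40 1 0.86 0.15 0;40 1 0.86 0.15 0;40 1 0.86 0.15 0;40 1 0.86 0.15 0;40 1 0.86 0.15 0;40 1 0.86 0.15 0;40 0 0 0 1;40 0 0 0 1;40 0 0 0 0.8;40 0 0 0 0;40 0 0 0 0"}}

```text
t: 21.38
tcp_pos: [0.7013, -0.0165, 0.1786]
tool_rot: [0.682, 0.732, -0.0, -0.001]
force: [0.3, 0.1, -0.1]
finger_gap: 0.466
gripper_force: 0.0
```

```bash
python3 - <<'E'
from h import *
go(.7032,-.0157,.084,94)
E
```

```text
t 21.3833 now [ 0.7013 -0.0165  0.1786] phi 94.07 -> units [0.03 0.1  4.73] spin 0.02 F [ 0.3   0.07 -0.09] gap 0.466 q [-0.18  0.7   1.28  0.    1.17 -0.25]
```

Call:
{"op": "send_rows", "data": {"commands": "40 0 0 1 0.3;40 0 0 1 0;40 0 0 1 0;40 0 0 1 0;40 0 0 0.5 0;40 0 0 0.23 0;30 0 0 0 0;6 0 0 0 0;6 0 0 0 0;6 0 0 0 0;6 0 0 0 0;6 0 0 0 0"}}

```text
t: 22.38
tcp_pos: [0.7021, -0.0167, 0.0856]
tool_rot: [0.69, 0.724, 0.0, 0.001]
force: [0.3, 0.7, 1.0]
finger_gap: 0.131
gripper_force: 60.7
```

Call:
{"op": "send_rows", "data": {"commands": "6 0 0 -0.4 0;6 0 0 -0.8 0;6 0 0 -1 0;6 0 0 -1 0;6 0 0 -1 0;6 0 0 -1 0;6 0 0 -1 0;6 0 0 -1 0;6 0 0 -1 0;6 0 0 0 0;6 0 0 0 0;6 0 0 0 0;6 0 0 0 0"}}

```text
t: 23.47
tcp_pos: [0.7005, -0.0164, 0.2466]
tool_rot: [0.69, 0.724, -0.001, -0.002]
force: [-0.8, 0.7, -2.0]
finger_gap: 0.129
gripper_force: 60.2
```

```bash
python3 - <<'E'
from h import *
go(.5025-.03*np.cos(np.radians(-13.5)),.3264-.03*np.sin(np.radians(-13.5)),.235,76.5)
c=cams.snapshot('top')
print('tray now');tops(c,[(247,177),(240,208),(236,232)],.075,hi=(26,80,255))
s=readout.sense();z=s['tcp_pos'][2]-.0841+.07;uv=proj(c,[*s['tcp_pos'][:2],z])[0];print(uv);tops(c,[uv],z)
cv2.imwrite('pics/t4.png',cv2.resize(c['pixels'][110:260,205:405,::-1],(800,600),interpolation=cv2.INTER_CUBIC))
E
```

```text
t 23.4667 now [ 0.7005 -0.0164  0.2466] phi 92.78 -> units [ 18.02 -10.5    0.58] spin 4.07 F [-0.79  0.74 -2.02] gap 0.129 q [-0.18  0.63  1.21  0.    1.3  -0.23]
tray now
(247, 177) 511 xy [0.5908 0.3051] deg 76.3 res 0.0015 r 0.665
(240, 208) 523 xy [0.5282 0.3204] deg -101.6 res 0.003 r 0.618
(236, 232) 468 xy [0.4157 0.3507] deg -104.6 res 0.0048 r 0.544
[348.61114063 127.88985128]
[348.61114063 127.88985128] 443 xy [ 0.5396 -0.2916] deg 106.4 res 0.021 r 0.613
```

View pics/t4.png

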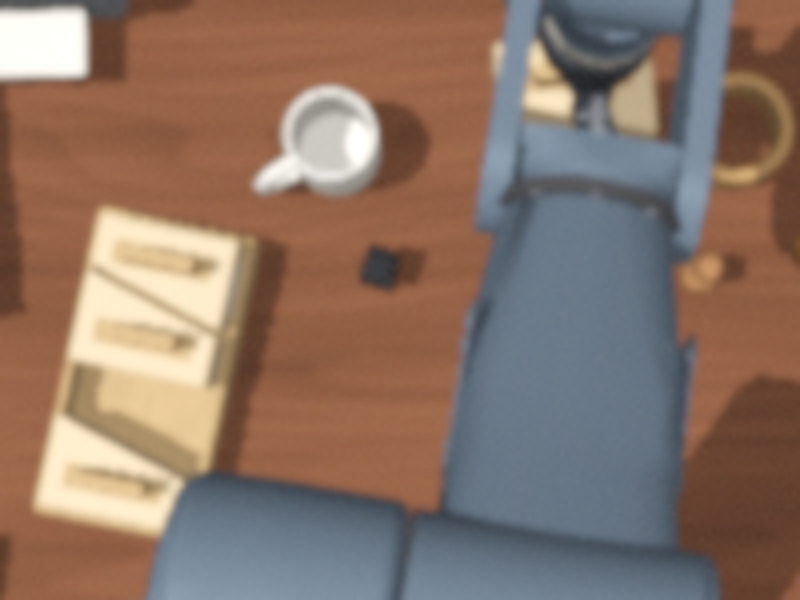

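Top view: the tray holds three cartons; fins at crop (165,258), (147,338) and (115,480). The newly packed one sits at about tray y = +26 mm, slightly towards the gap. The held carton weighs about 2 N, so it is a light one and goes in gap_1. Moving above it, shifted towards tray +x for clearance.

Call:
{"op": "send_rows", "data": {"commands": "6 0.5 -0.3 0 0;6 1 -0.58 0 0;6 1 -0.58 0 0;6 1 -0.58 0 0;6 1 -0.58 0 0;6 1 -0.58 0 0;6 1 -0.58 0 0;6 1 -0.58 0 0;6 1 -0.58 0 0;6 1 -0.58 0 0;6 1 -0.58 0 0;6 1 -0.58 0 0;6 1 -0.58 0 0;6 1 -0.58 0 0;6 1 -0.58 0 0;6 1 -0.58 0 0;6 1 -0.58 0 0;6 1 -0.58 0 0;6 0.5 -0.3 0 0"}}

```text
t: 25.1
tcp_pos: [0.4724, 0.3349, 0.2481]
tool_rot: [0.689, 0.725, -0.001, -0.001]
force: [0.6, -0.1, -1.9]
finger_gap: 0.126
gripper_force: 60.3
```

Call:
{"op": "send_rows", "data": {"commands": "6 0 0 0.5 1;6 0 0 1 1;6 0 0 1 1;6 0 0 0.8 1;6 0 0 0 0;6 0 0 0 0"}}

```text
t: 25.6
tcp_pos: [0.4745, 0.3324, 0.1818]
tool_rot: [0.783, 0.622, -0.001, -0.0]
force: [0.8, 0.2, -0.9]
finger_gap: 0.126
gripper_force: 60.2
```

```bash
cat >> h.py <<'E'
O=np.array([.5025,.3264]);TY=np.array([np.cos(np.radians(-13.5)),np.sin(np.radians(-13.5))]);TX=np.array([TY[1],-TY[0]])
def tray(s=None):
    p=(s or readout.sense())['tcp_pos'];d=p[:2]-O;print('tray-frame TCP mm x %.1f y %.1f z %.1f'%(d@TX*1e3,d@TY*1e3,p[2]*1e3))
E
python3 - <<'E'
from h import *
tray();p=O-.03*TY+.015*TX;go(*p,.172,76.5)
E
```

```text
tray-frame TCP mm x 0.7 y -28.6 z 181.8
t 25.6 now [0.4745 0.3324 0.1818] phi 76.88 -> units [-0.72 -0.07  0.49] spin 0.1 F [ 0.81  0.24 -0.9 ] gap 0.126 q [ 0.42  0.54  1.6  -0.    1.    0.65]
```

Call:
{"op": "send_rows", "data": {"commands": "6 -0.7 0 0.3 0.1;6 0 0 0.2 0;6 0 0 0 0;6 0 0 0 0"}}

```text
t: 25.93
tcp_pos: [0.4727, 0.3196, 0.1735]
tool_rot: [0.786, 0.618, 0.001, 0.0]
force: [0.3, -0.6, -1.5]
finger_gap: 0.13
gripper_force: 60.3
```

```bash
python3 - <<'E'
from h import *
tray();s=readout.sense();c=cams.snapshot('side');im=c['pixels'][:,:,::-1]
u0,v0,k=255,80,6
im4=cv2.resize(im[v0:v0+100,u0:u0+130],None,fx=k,fy=k,interpolation=cv2.INTER_CUBIC)
def ov(x,y,h,z0):
    a=np.radians(h);Rm=np.array([[np.cos(a),-np.sin(a)],[np.sin(a),np.cos(a)]])
    P=np.array([[-30,-6],[30,-6],[30,6],[-30,6]])/1000@Rm.T+[x,y]
    cv2.polylines(im4,[np.int32((proj(c,np.c_[P,np.full(4,z0+.105)])-[u0-.5,v0-.5])*k)],True,(0,0,255),1)
ov(*(O-.09*TY),-103.5,.005);ov(*(O+.09*TY),76.5,.005);ov(*(O+.03*TY),-103.5,.005)
ov(*s['tcp_pos'][:2],phi(s),s['tcp_pos'][2]-.0848)
cv2.imwrite('pics/s5.png',im4)
E
```

```text
tray-frame TCP mm x 13.6 y -27.4 z 173.5
```

View pics/s5.png

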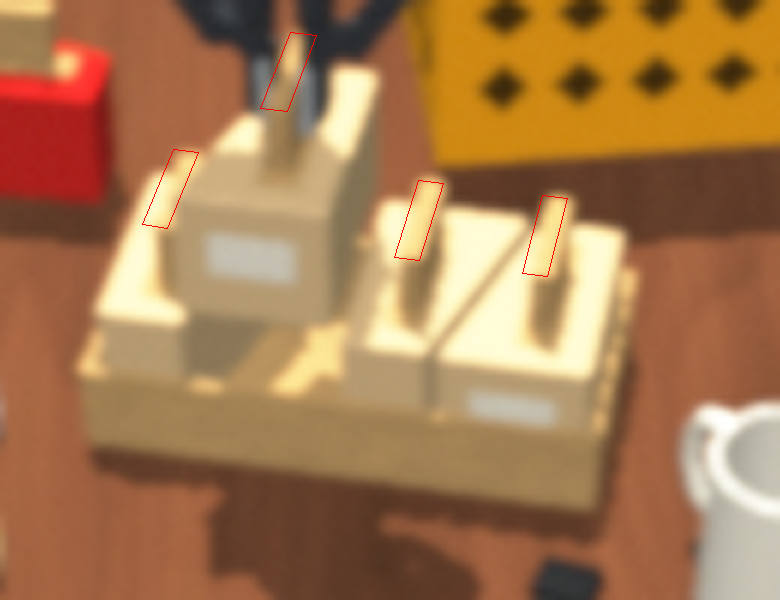

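Side view: the held carton (265,230) is above gap_1 with its wide end to the viewer and slant towards carton_d, as required. The tray lies about 3 mm further along +y than estimated, and the neighbour leaves room. I'll dip it in, nudge the neighbour along, then lower.

Call:
{"op": "send_rows", "data": {"commands": "6 0 -0.2 0 0;6 0 0 0.5 0;6 0 0 0.5 0;6 0 0 0.3 0;6 0 0 0.13 0;6 0 0 0 0;6 0 0 0 0"}}

```text
t: 26.57
tcp_pos: [0.4682, 0.3201, 0.1436]
tool_rot: [0.786, 0.618, -0.0, -0.0]
force: [0.5, -0.7, -2.3]
finger_gap: 0.126
gripper_force: 60.1
```

```bash
python3 - <<'E'
from h import *
tray();s=readout.sense();print(s['force'],s['ft_torque'],phi(s))
E
```

```text
tray-frame TCP mm x 14.1 y -31.9 z 143.6
[ 0.50296953 -0.72023897 -2.34093188] [ 0.00325813  0.02019877 -0.00765615] 76.37725799758843
```

Inserted freely. Now pushing +y by 8 mm, backing off 2.5 mm and shifting x back by 14 mm.

Call:
{"op": "send_rows", "data": {"commands": "6 0 0.1 0 0;6 0 0.1 0 0;6 0 0.1 0 0;6 0 0.1 0 0;6 0 0 0 0"}}

```text
t: 26.98
tcp_pos: [0.4759, 0.3181, 0.1443]
tool_rot: [0.786, 0.618, -0.0, -0.0]
force: [-1.4, 0.8, -1.9]
finger_gap: 0.127
gripper_force: 60.4
```

Call:
{"op": "send_rows", "data": {"commands": "6 0 -0.12 0 0;6 0.2 0 0 0;6 0.2 0 0 0;6 0.2 0 0 0;6 0.1 0 0 0;6 0 0 0 0;6 0 0 0 0"}}

```text
t: 27.57
tcp_pos: [0.4771, 0.3329, 0.1441]
tool_rot: [0.786, 0.618, 0.0, -0.0]
force: [-1.1, 0.5, -1.7]
finger_gap: 0.129
gripper_force: 60.3
```

```bash
python3 - <<'E'
from h import *
tray();s=readout.sense();print(s['force'],s['ft_torque'],phi(s))
E
```

```text
tray-frame TCP mm x -0.4 y -26.2 z 144.1
[-1.06425888  0.54194354 -1.67456864] [ 0.19483941  0.12306716 -0.01915084] 76.39758313747888
```

Call:
{"op": "send_rows", "data": {"commands": "6 0 0 0.3 0;6 0 0 0.3 0;6 0 0 0.2 0;6 0 0 0.2 0;6 0 0 0 0"}}

```text
t: 27.98
tcp_pos: [0.4767, 0.332, 0.1229]
tool_rot: [0.786, 0.618, -0.001, -0.0]
force: [0.1, 0.1, -2.0]
finger_gap: 0.13
gripper_force: 60.3
```

```bash
python3 - <<'E'
from h import *
tray();s=readout.sense();print(s['force'],s['ft_torque'],phi(s))
E
```

```text
tray-frame TCP mm x 0.6 y -26.4 z 122.9
[ 0.13920941  0.09536222 -2.04541416] [-0.02613687 -0.01923874  0.00168939] 76.3774562591089
```

Call:
{"op": "send_rows", "data": {"commands": "6 0 0 0.4 0;6 0 0 0.4 0;6 0 0 0.3 0;6 0 0 0.2 0;6 0 0 0.1 0;6 0 0 0.1 0;6 0 0 0 0;6 0 0 0 0"}}

```text
t: 28.65
tcp_pos: [0.4772, 0.3324, 0.0941]
tool_rot: [0.786, 0.618, 0.0, 0.0]
force: [-0.4, 0.3, -2.2]
finger_gap: 0.129
gripper_force: 60.2
```

```bash
python3 - <<'E'
from h import *
tray();s=readout.sense();print(s['force'],s['ft_torque'],phi(s))
E
```

```text
tray-frame TCP mm x 0.0 y -26.1 z 94.1
[-0.35744452  0.27636682 -2.2112483 ] [-0.02459574  0.04594585  0.0104999 ] 76.37684341380857
```

Call:
{"op": "send_rows", "data": {"commands": "6 0 0 0.1 0;6 0 0 0.08 0;6 0 0 0.04 0;6 0 0 0 0;6 0 0 0 0"}}

```text
t: 29.07
tcp_pos: [0.4773, 0.3325, 0.0905]
tool_rot: [0.786, 0.618, 0.0, 0.0]
force: [-1.0, -0.2, 3.7]
finger_gap: 0.129
gripper_force: 61.1
```

Call:
{"op": "send_rows", "data": {"commands": "25 0 0 0 0;25 0 0 0 0;25 0 0 0 0;25 0 0 -0.5 0;25 0 0 -1 0;25 0 0 -1 0;25 0 0 -1 0;25 0 0 -1 0;25 0 0 -1 0;25 0 0 -1 0;25 0 0 0 0"}}

```text
t: 29.98
tcp_pos: [0.4794, 0.3336, 0.2245]
tool_rot: [0.786, 0.618, 0.005, 0.001]
force: [0.4, -0.0, -0.1]
finger_gap: 0.293
gripper_force: 0.0
```

Call:
{"op": "send_rows", "data": {"commands": "25 -1 0.3 0 0;25 -1 0.3 0 0;25 -1 0.3 0 0;25 -1 0.3 0 0;25 -1 0.3 0 0;25 -1 0.3 0 0;25 -1 0.3 0 0;25 -1 0.3 0 0;25 -1 0.3 0 0;25 -1 0.3 0 0;25 -1 0.3 0 0;25 -1 0.3 0 0;25 -1 0.3 0 0;25 -1 0.3 0 0;25 -1 0.3 0 0;25 0 0 0 0;25 0 0 0 0"}}

```text
t: 31.4
tcp_pos: [0.4936, 0.019, 0.2194]
tool_rot: [0.787, 0.617, -0.0, -0.0]
force: [-1.5, 0.6, 0.2]
finger_gap: 0.29
gripper_force: 0.0
```

```bash
python3 - <<'E'
from h import *
c=cams.snapshot('top');im=c['pixels'][:,:,::-1]
print(readout.sense()['tcp_pos'])
tops(c,[(247,177),(240,208),(237,215),(236,232)],.075,hi=(26,84,255))
a=cv2.resize(im[140:260,200:290],(420,560),interpolation=cv2.INTER_CUBIC);b=cv2.resize(im[140:225,395:485],(370,350),interpolation=cv2.INTER_CUBIC)
out=np.zeros((560,790,3),'uint8');out[:,:420]=a;out[:350,420:]=b;cv2.imwrite('pics/f.png',out)
E
```

```text
[0.49338973 0.0197803  0.21935528]
(247, 177) 2151 xy [0.5025 0.3255] deg -6.8 res 0.0702 r 0.599
(240, 208) 2151 xy [0.5025 0.3255] deg -6.8 res 0.0702 r 0.599
(237, 215) 2151 xy [0.5025 0.3255] deg -6.8 res 0.0702 r 0.599
(236, 232) 2151 xy [0.5025 0.3255] deg -6.8 res 0.0702 r 0.599
```

View pics/f.png

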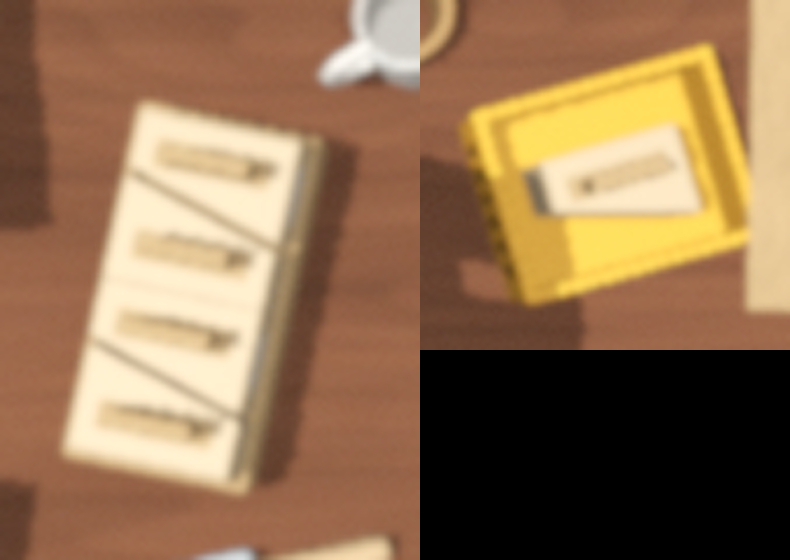

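The final view shows all four cartons flat in the tray, in one uniform row at left (fins at x≈160–215, y 160–420), and the heavy one upright in the crate (625,170). Handing in.

```bash
python3 -c "
from station import sign_off
print(sign_off())"
```

```text
the job is handed in; nothing more can be done
None
```

I handed the job in at about 31 s: the heavy carton (about 5.2 N) stands in the yellow crate and the two light ones (about 2 N each) fill the tray gap. The last picture shows all four in the tray flat and the crate carton upright. The sign-off returned no verdict.

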